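Reload the sample rack in reverse order

ROBOT

A 6-joint arm with a two-finger parallel gripper is mounted at the origin on the work surface. World frame = base frame: x ahead of the robot, y to its left, z up, the work surface at z = 0. Lengths are in m, angles in rad, forces in N, time in s.
With the tool pointing down it reaches from about 0.325 to 0.9 m from the base axis. Payload 3.5 kg.
Tool frame: the origin (TCP) lies midway between the tips of the shut fingers; the grasp point (between the pads) lies 19 mm behind it; x points along the fingers, z is the direction in which the jaws open and shut, and the axes are right-handed (so a half turn about x gives the same grasp; the last joint's range is limited). The gripper opens to 85 mm and grips with 20 to 120 N. Pads are 22 mm wide; open, the fingers measure 114 mm over their backs; the gripper's body (76 mm by 85 mm) begins 54 mm behind the grasp point. The pads swing forward as they close: fully open they stand 13 mm farther back than shut.
Start: joints at [1.161, 0.276, -0.026, 1.268, 0, 1.467], TCP at [0.189, 0.596, 0.231] pointing down, gripper open.
Joint ranges: [-3.12, 3.12], [-0.85, 1.88], [-1.08, 1.24], [-1.95, 2.15], [-1.57, 1.53], [-3.14, 3.14]. Speed limits (rad/s): [2.57, 2.57, 3.14, 3.14, 3.14, 3.14].

INTERFACE

Orientations are given as a rotation vector (axis times angle).
In Python, from rig import robot, eyes, sign_off gives the robot as it stands. The module is installed in compiled form; this text tells all that it offers.
- The arm moves only by the tool servo_tool, never from a script. Its argument "plan" is a list of rows, each a list of 2 entries, a list of its own where there are three numbers: the shift along the tool's x, y, z in cm, then the turn, a rotation vector about the tool's x, y, z in degrees. In form: [[[dx, dy, dz], [wx, wy, wz]], ...]. A call has 1 to 10 rows; each row shifts and turns the commanded pose from where the row before left it, along the tool's axes as they then stand; what a row does not reach is not made up. A row lasts 1/10 s, in which the tool goes at most 50 mm and 8.59 degrees, less where a joint would pass 70% of its speed; a pose out of reach is approached as far as the arm can. A call is refused whole if a number of a shift passes 5 or a number of a turn 8.59, either way. A call with a gripper value outside its range is refused whole. "jaw" is the opening in per cent of the stroke, from 0 (shut) to 100 (fully open), set as the call begins (left out, the last holds). The fingers move at their own pace and stop on an object; "newtons" is the grip in N (left out, the last holds). Time passes only in rows, so rows that do not move let the fingers close. It gives the time, the measured TCP pose, the force and the opening at its end, in the units of the state.
- robot.state(): the state, without advancing time (a new reading comes with each control period).
- eyes.camera(name): name is "scene" or "top"; returns a dict with "color" (384x512x3 uint8, red, green, blue), "mtx" (3x3 intrinsics, pixels), "dist_coeffs" ([k1, k2, p1, p2, k3] as OpenCV has them; the pictures are not rectified), "origin" and "orientation" of the camera in the world. Camera axes: x right, y down, z forward; pixel columns grow to the right and rows downward; lengths in m; the calibration is good to about 2 mm. A picture is of the moment at which its call begins. There is no depth.
- sign_off(): hands the job in, once; it reports no verdict.
Trained networks look in the newest picture that a camera, given by its name, has taken for a name from the list of things; names that differ only in an ending like _2 or _b are one class to them, and where a whole thing is asked for, a point or a joint stands for the part that bears it (a point fixed in the world has none). Each returns a list of dicts, best first, with "p" (0 to 1); they miss things now and then, are a little off and sometimes report something else, mostly with a low value. They report only what shows in the picture. A call takes as long as a camera call.
- eyes.search_frame(target, camera): "rect" ([left, top, right, bottom] in pixels, round what is visible of it).
- eyes.masks_of(target, camera): "pixels" (384x512 bool, what is visible of it) and "rect" ([left, top, right, bottom] in pixels, round what is visible of it).
The state is a dict: "time": time; "q": joint angles; "qd": joint speeds; "effort": joint torques, N m; "eef_pos": TCP position; "tcp_rot": TCP orientation; "wrist_force": force on the tool from outside, world axes, zero at the start; "wrist_torque": the same for the moment, N m; "grip_width": finger opening in m.
Only numpy, scipy, OpenCV 4.12 (cv2) and the standard library are available. Lean on these libraries where they do the work, as an engineer would, in place of code of your own. Each camera call takes 0.05 s, during which the arm holds its last target. There are 200 camera calls.

TASK

Move the four capped glass containers from the seats on the metal rail into the white rack, in reverse order: the one nearest the carrying loop of the rail goes into the cell farthest from the carrying loop of the rack, the next one into the next cell, and so on, so that the one farthest from the rail's loop ends up nearest the rack's loop. Set each one down upright on the floor of its own cell without dropping it or tipping it over, and leave the other things on the bench where they are.

Things in the scene. Friction and masses are not known exactly. Their poses are not given: they have to be found in the camera images.
- wide: Loose amber-glass wide round container, 30 mm diameter, 68 mm tall, round black cap (top 18 mm) of the same diameter. Origin: centre of its underside; z up through the cap. Stands upright in one of the seats at the start, roughly square to the rail. 30 to 100 g; grip it by cap and upper body, the gauge is straight.
- hex: Loose amber-glass six-sided container, 26 mm across flats (30 mm over corners), 76 mm tall, six-sided black cap (top 20 mm) of the same section; one pair of its flats faces along its own x axis. Origin: centre of its underside; z up through the cap. Stands upright in one of the seats at the start, roughly square to the rail. 30 to 100 g; grip it by cap and upper body, the gauge is straight.
- square: Loose amber-glass square container, 25 by 25 mm, 72 mm tall, square black cap (top 19 mm) of the same section; its flats face along its own x and y. Origin: centre of its underside; z up through the cap. Stands upright in one of the seats at the start, roughly square to the rail. 30 to 100 g; grip it by cap and upper body, the gauge is straight.
- slim: Loose amber-glass slim round container, 21 mm diameter, 86 mm tall, round black cap (top 22 mm) of the same diameter. Origin: centre of its underside; z up through the cap. Stands upright in one of the seats at the start, roughly square to the rail. 30 to 100 g; grip it by cap and upper body, the gauge is straight.
- rail: Fixed bare-metal base rail, 60 x 224 x 4 mm, at any yaw, on either side of the bench. Four seats in a row along its y, at y = +75, +25, -25, -75 mm. A low black wire carrying loop (43 mm wide, 34 mm high) stands across its +y end, at y = +113 mm. Origin: underside (z = 0), midway between the second and third seats.
- seat_wide: Fixed aluminium open square seat on the rail in which the wide container starts; it stays and shows where that one came from. 49 x 49 mm outside, walls and floor 3 mm, rim 24 mm above the work surface. Origin: centre of its underside, 4 mm above the work surface; the container stands 3 mm higher. Axes parallel to the rail. The four seats look alike.
- seat_hex: Fixed aluminium open square seat on the rail in which the hex container starts; it stays and shows where that one came from. 49 x 49 mm outside, walls and floor 3 mm, rim 24 mm above the work surface. Origin: centre of its underside, 4 mm above the work surface; the container stands 3 mm higher. Axes parallel to the rail. The four seats look alike.
- seat_square: Fixed aluminium open square seat on the rail in which the square container starts; it stays and shows where that one came from. 49 x 49 mm outside, walls and floor 3 mm, rim 24 mm above the work surface. Origin: centre of its underside, 4 mm above the work surface; the container stands 3 mm higher. Axes parallel to the rail. The four seats look alike.
- seat_slim: Fixed aluminium open square seat on the rail in which the slim container starts; it stays and shows where that one came from. 49 x 49 mm outside, walls and floor 3 mm, rim 24 mm above the work surface. Origin: centre of its underside, 4 mm above the work surface; the container stands 3 mm higher. Axes parallel to the rail. The four seats look alike.
- rack: Fixed white plastic rack, empty, 54 x 204 x 25 mm, at any yaw, on either side of the bench. Four open cells in a row along its y, centred at y = +75, +25, -25, -75 mm, each 46 x 46 mm inside, floor 5 mm above the work surface. A low black wire carrying loop (43 mm wide, 34 mm high) stands across its +y end, at y = +113 mm. Origin: underside (z = 0), centre of the row.
- scalpel: Bystander, not part of the job: green-handled scalpel, 140 mm long, 6 mm high, lying by the rail, along it, its middle about 100 mm from the row of seats. Origin: middle of its underside.
- tweezers: Bystander, not part of the job: steel tweezers, 120 mm long, 6 mm high, lying beside the rack, along it, about 100 mm from the row of cells. Origin: middle of its underside.
- dish: Bystander, not part of the job: small flat glass dish, 52 mm diameter, 14 mm high, beside the rail, about 105 mm from the row of seats, opposite the scalpel. Origin: centre of its underside.
- stopper: Bystander, not part of the job: black rubber stopper, 26 mm diameter, 22 mm high, standing between rail and rack. Origin: centre of its underside.

How it is judged:
By the outcome, as a careful person would: the job done as asked, in the order asked, and still so for the second after the job is handed in, with the robot touching nothing.
It also fails if it takes over 120 s, if anything falls off the work surface, if the arm or the gripper's body presses on something with over 40 N, if the wrist force passes 120 N, or if a joint passes its speed limit or range.

## Working session

There is one attempt and no reset: what is moved stays moved. The work goes in short steps, Python scripts to look and compute and a tool call to move; the robot and the scene stay as the last step left them, time stands still between calls to the robot, and variables do not carry over. Pictures are saved under pics/ and viewed, about 12 in all and at most 16, crops included, and the job is handed in when it is done.

Besides the shell and the picture viewer there is one more tool, called after "Call:" as name(argument=value, ...), one argument or row to a line, values as JSON. servo_tool: Moves the arm, as the interface text tells. Its arguments: {"type":"object","properties":{"plan":{"type":"array"},"jaw":{"type":"number"},"newtons":{"type":"number"}},"required":["plan"]}

```bash
mkdir -p pics; cat > h.py <<'E'
import numpy as np, cv2
from rig import robot, eyes, sign_off
from scipy.spatial.transform import Rotation as R
def rot(o):
    o=np.array(o,float)
    if o.shape==(3,3): return o
    return R.from_rotvec(o).as_matrix() if o.size==3 else R.from_quat(o).as_matrix()
def ray(c,uv,z):
    p=cv2.undistortPoints(np.array(uv,float).reshape(-1,1,2),c["mtx"],np.array(c["dist_coeffs"],float)).reshape(-1,2)
    d=np.c_[p,np.ones(len(p))]@rot(c["orientation"]).T
    o=np.array(c["origin"]); return o+d*((z-o[2])/d[:,2])[:,None]
def proj(c,P):
    M=rot(c["orientation"]).T; t=-M@np.array(c["origin"])
    return cv2.projectPoints(np.array(P,float).reshape(-1,3),cv2.Rodrigues(M)[0],t,np.array(c["mtx"],float),np.array(c["dist_coeffs"],float))[0].reshape(-1,2)
def save(c,n): cv2.imwrite("pics/"+n,c["color"][:,:,::-1])
E
python3 - <<'E'
from h import *
for n in("top","scene"):
    c=eyes.camera(n); save(c,n+"0.png"); print(n,c["origin"],c["orientation"],c["mtx"])
    for t in "wide hex square slim rail rack seat_wide scalpel tweezers dish stopper".split():
        for m in eyes.search_frame(t,n)[:4]: print(t,np.round(m["rect"]),round(m["p"],2))
print(robot.state())
E
```

```text
top [ 0.44964646 -0.01004271  1.06001908] [-2.20245165  2.13782952 -0.08083016] [[465.1832924    0.         247.45687276]
 [  0.         465.1832924  188.42056679]
 [  0.           0.           1.        ]]
wide [123. 195. 144. 208.] 0.71
hex [110. 219. 134. 234.] 0.72
square [141. 149. 163. 167.] 0.59
slim [132. 176. 149. 185.] 0.59
rail [110. 160. 169. 253.] 0.82
rail [309. 217. 359. 239.] 0.4
rack [301. 154. 407. 218.] 0.79
seat_wide [121. 189. 153. 218.] 0.79
scalpel [119. 207. 147. 239.] 0.67
scalpel [170. 185. 196. 236.] 0.49
tweezers [315. 212. 358. 237.] 0.57
dish [ 89. 161. 115. 181.] 0.6
stopper [245. 192. 253. 201.] 0.5
scene [ 1.00436277 -0.25251411  0.69588846] [-2.18135512 -1.24122575  0.46396414] [[354.61063075   0.         250.71216886]
 [  0.         354.61063075 193.05526967]
 [  0.           0.           1.        ]]
wide [318. 136. 331. 161.] 0.77
hex [137. 215. 187. 223.] 0.64
hex [312. 126. 323. 148.] 0.59
square [328. 160. 343. 187.] 0.8
slim [326. 144. 334. 173.] 0.63
rail [302. 131. 323. 196.] 0.68
rail [355. 154. 371. 173.] 0.57
rack [103. 238. 213. 270.] 0.
[... 244 characters left out ...]
.8
stopper [239. 198. 250. 206.] 0.46
{'time': 1.2, 'q': array([ 1.16060839e+00,  2.76419990e-01, -2.64196816e-02,  1.26798450e+00,
       -2.98615122e-05,  1.46740211e+00]), 'qd': array([-7.85567328e-04,  4.70897829e-05, -8.12284900e-04, -9.69693351e-04,
       -1.86638953e-03,  2.32929373e-04]), 'effort': array([-1.17328265e-03, -4.45499182e+01,  2.95564932e+01,  9.91747547e-04,
       -1.91708873e-04, -2.41900771e-06]), 'eef_pos': array([0.18876358, 0.59580512, 0.23129158]), 'tcp_rot': array([-0.9803249 ,  1.33886665,  0.9802588 ]), 'wrist_force': array([0.33244183, 0.66573569, 1.15248248]), 'wrist_torque': array([-0.01443876,  0.03134183, -0.01482475]), 'grip_width': 0.08554856566782401}
```

View pics/top0.png

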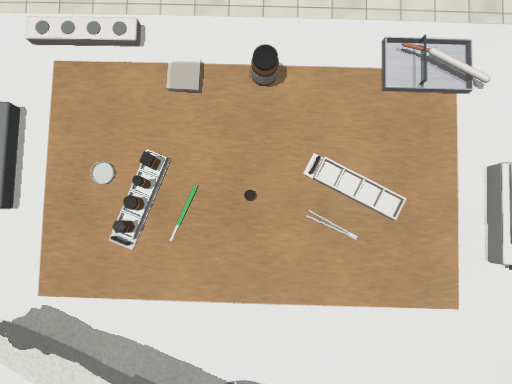

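View pics/scene0.png

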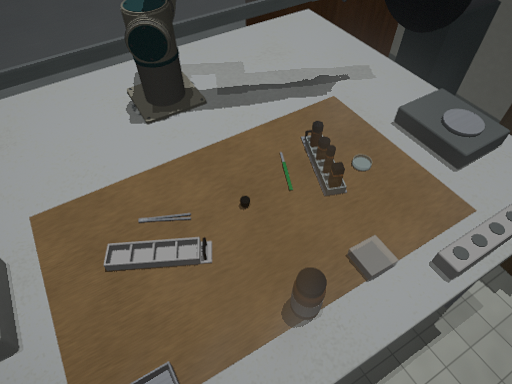

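The top view shows the rail at (140,200) with its loop at the lower end (121,241). The rack is at (357,187), with its loop at the upper left (314,164). From the rail loop outward the order is hex, wide, slim, square. I'll enlarge both for corner picking.

```bash
python3 - <<'E'
from h import *
im=cv2.imread("pics/top0.png")
a=cv2.resize(im[145:255,85:195],None,fx=5,fy=5,interpolation=cv2.INTER_CUBIC)
cv2.imwrite("pics/cropA.png",a)
b=cv2.resize(im[145:245,298:418],None,fx=6,fy=6,interpolation=cv2.INTER_CUBIC)
cv2.imwrite("pics/cropB.png",b)
E
```

```text
(no output)
```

View pics/cropA.png

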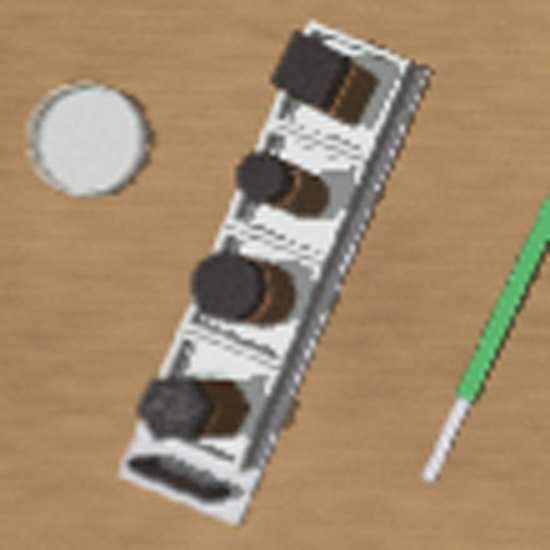

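View pics/cropB.png

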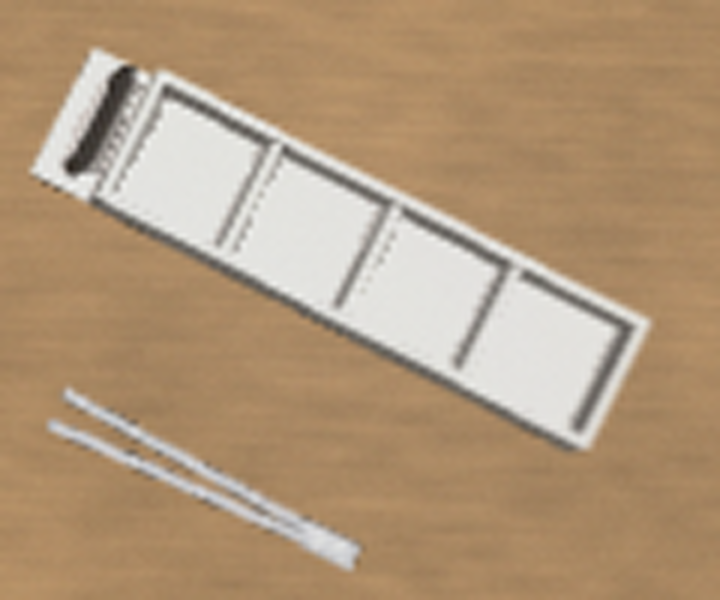

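The crops show the rail's seat-row far corners at (310,22) and (412,65) in crop A. The rack rim corners in crop B are at (165,70), (650,318), (588,452) and (92,198). Next I'll fit poses from these.

```bash
python3 - <<'E'
from h import *
from scipy.optimize import least_squares
c=eyes.camera("top"); s=eyes.camera("scene")
A=lambda p:(np.array(p,float)+.5)/5-.5+[85,145]
B=lambda p:(np.array(p,float)+.5)/6-.5+[298,145]
def fit(uv,P,x0):
    P=np.array(P)
    f=lambda v:(proj(c,np.c_[P[:,:2]@np.array([[np.cos(v[2]),-np.sin(v[2])],[np.sin(v[2]),np.cos(v[2])]]).T+v[:2],P[:,2]])-uv).ravel()
    r=least_squares(f,x0); return r.x,np.round(f(r.x).reshape(-1,2),1)
print("approx", ray(c,[[140,200],[357,187],[314,164],[121,241]],.02))
uv=B([[165,70],[650,318],[588,452],[92,198]])
p=ray(c,uv,.025);print(p, np.linalg.norm(np.diff(p,axis=0),axis=1))
# rack +y end is image upper-left
d=(p[0]+p[3]-p[1]-p[2])[:2]; yaw=np.arctan2(d[1],d[0])-np.pi/2
# right side (+x) : decide by yaw
def corners(hx,hy,z): return [[sx*hx,sy*hy,z] for sx,sy in((1,1),(1,-1),(-1,-1),(-1,1))]
rk=None
for sg in(1,-1):
    P=np.array(corners(.027*sg,.102,.025)); v,r=fit(uv,P,[*p.mean(0)[:2],yaw]); 
    e=np.abs(r).max(); print("rack",v,e); rk=v if rk is None or e<rk_e else rk; rk_e=e if rk is v else rk_e
uv2=np.r_[A([[310,22],[412,65]]),A([[122,475],[240,522]])]
p1=ray(c,uv2[:2],.024);p2=ray(c,uv2[2:],.004);print(p1,p2,np.linalg.norm(p1[0]-p1[1]),np.linalg.norm(p2[0]-p2[1]))
d=(p2.mean(0)-p1.mean(0))[:2];yaw=np.arctan2(d[1],d[0])-np.pi/2
print("rail yaw",yaw,"len",np.linalg.norm(d))
n=d/np.linalg.norm(d)
for k,(t,z) in dict(hex=((176,407),.083),wide=((229,287),.075),slim=((265,176),.093),square=((312,70),.079)).items():
    q=ray(c,A([t]),z)[0]; w=(q-p1.mean(0))[:2]
    print(k,q.round(4),"along from far end",(w@n).round(4),"lateral",(w@[n[1],-n[0]]).round(4),"scene px of top",proj(s,q).round(0))
cr=ray(c,A([[300,30],[352,55],[325,110],[272,85]]),.079); e=cr-np.roll(cr,-1,0); print("square edges",np.degrees(np.arctan2(e[:,1],e[:,0])),np.linalg.norm(e,axis=1))
v=rk
for y in(-.075,-.025,.025,.075): print("cell",y,v[0]-np.sin(v[2])*y,v[1]+np.cos(v[2])*y)
print(R.from_rotvec(robot.state()["tcp_rot"]).as_matrix().round(3))
im=s["color"][115:205,285:385,::-1]; cv2.imwrite("pics/cropC.png",cv2.resize(im,None,fx=6,fy=6,interpolation=cv2.INTER_CUBIC))
im=c["color"][212:240,105:140,::-1]; cv2.imwrite("pics/cropH.png",cv2.resize(im,None,fx=16,fy=16,interpolation=cv2.INTER_CUBIC))
E
```

```text
approx [[ 0.50749557  0.24583459  0.02      ]
 [ 0.55109103 -0.24054086  0.02      ]
 [ 0.60029329 -0.14321165  0.02      ]
 [ 0.41447898  0.28402513  0.02      ]]
[[ 0.61784628 -0.16713995  0.025     ]
 [ 0.53010655 -0.34886055  0.025     ]
 [ 0.47973435 -0.32592499  0.025     ]
 [ 0.56886551 -0.14068454  0.025     ]] [0.20179355 0.05534798 0.20556845]
rack [ 0.54913609 -0.24564778 -0.44992731] 0.7
rack [ 0.54937221 -0.24570789 -0.44965381] 22.0
[[0.62317353 0.2357335  0.024     ]
 [0.60481774 0.18848405 0.024     ]] [[0.41620086 0.31619736 0.004     ]
 [0.39678831 0.26113835 0.004     ]] 0.05068969636753121 0.058381009212955
rail yaw 1.2173336267915968 len 0.2211740870419303
hex [0.4479 0.2704 0.083 ] along from far end 0.176 lateral -0.0028 scene px of top [[317. 124.]]
wide [0.4996 0.2527 0.075 ] along from far end 0.1214 lateral -0.0016 scene px of top [[324. 139.]]
slim [0.5457 0.2351 0.093 ] along from far end 0.072 lateral -0.0021 scene px of top [[331. 147.]]
square [0.5932 0.2208 0.079 ] along from far end 0.0225 lateral 0.0009 scene px of top [[337. 165.]]
square edges [  66.00750001  -23.47246792 -113.48011622  155.78480188] [0.02507803 0.02618592 0.02541938 0.02641236]
cell -0.075 0.51651858369205 -0.31318368660026846
cell -0.025 0.5382635878206579 -0.26815975079444593
cell 0.025 0.5600085919492657 -0.22313581498862345
cell 0.075 0.5817535960778736 -0.17811187918280091
[[-0.    -0.953  0.302]
 [-0.     0.302  0.953]
 [-1.    -0.    -0.   ]]
```

View pics/cropC.png

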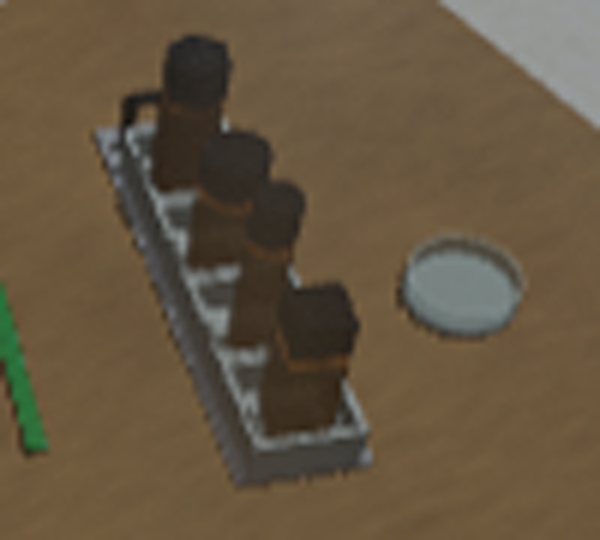

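View pics/cropH.png

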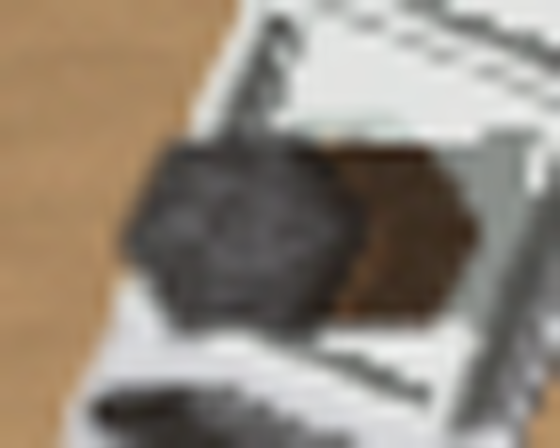

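```bash
cat >> h.py <<'E'
from scipy.linalg import logm, expm
def T(x,y,z,deg):
    a=np.radians(deg); M=np.eye(4); M[:3,:3]=np.c_[[0,0,-1],[-np.sin(a),np.cos(a),0],[np.cos(a),np.sin(a),0]]; M[:3,3]=x,y,z; return M
def now():
    s=robot.state(); M=np.eye(4); M[:3,:3]=rot(s["tcp_rot"]); M[:3,3]=s["eef_pos"]; return M
def rows(a,b,n):
    X=expm(np.real(logm(np.linalg.inv(a)@b))/n)
    print(n,"rows of",(X[:3,3]*100).round(2).tolist(),np.degrees(R.from_matrix(X[:3,:3]).as_rotvec()).round(2).tolist())
S=dict(hex=(.4479,.2704,64),wide=(.4996,.2527,66),slim=(.5457,.2351,66),square=(.5932,.2208,66))
C=dict(hex=(.5165,-.3132,-25.8),wide=(.5383,-.2682,-25.8),slim=(.5600,-.2231,-25.8),square=(.5818,-.1781,-25.8))
G=dict(hex=.047,wide=.042,slim=.056,square=.044)
E
python3 -c "
from h import *
x,y,a=S['hex'];rows(now(),T(x,y,.17,a),10)
for k in('hex','wide','slim','square'):
    x,y,a=S[k];u,v,b=C[k];rows(T(x,y,.19,a),T(u,v,.19,b),20)
"
```

```text
10 rows of [0.61, -3.6, -2.09] [0.84, -0.0, 0.0]
20 rows of [0.0, -3.16, -0.82] [4.49, 0.0, 0.0]
20 rows of [0.0, -2.77, -0.91] [4.59, 0.0, 0.0]
20 rows of [0.0, -2.39, -0.9] [4.59, 0.0, 0.0]
20 rows of [0.0, -2.03, -0.91] [4.59, 0.0, 0.0]
```

Call:
servo_tool(
  plan=[
    [[0.61, -3.6, -2.09], [0.84, 0, 0]],
    [[0.61, -3.6, -2.09], [0.84, 0, 0]],
    [[0.61, -3.6, -2.09], [0.84, 0, 0]],
    [[0.61, -3.6, -2.09], [0.84, 0, 0]],
    [[0.61, -3.6, -2.09], [0.84, 0, 0]],
    [[0.61, -3.6, -2.09], [0.84, 0, 0]],
    [[0.61, -3.6, -2.09], [0.84, 0, 0]],
    [[0.61, -3.6, -2.09], [0.84, 0, 0]],
    [[0.61, -3.6, -2.09], [0.84, 0, 0]],
    [[0.61, -3.6, -2.09], [0.84, 0, 0]],
  ],
  jaw=75,
)

```text
time: 2.3
eef_pos: [0.4487, 0.269, 0.1704]
tcp_rot: [-0.869, 1.389, 0.868]
wrist_force: [-0.0, 0.7, 0.8]
grip_width: 0.0642
```

Call:
servo_tool(
  plan=[
    [[0, 0, 0], [0, 0, 0]],
    [[0, 0, 0], [0, 0, 0]],
  ],
)

```text
time: 2.5
eef_pos: [0.448, 0.2697, 0.1703]
tcp_rot: [-0.867, 1.391, 0.868]
wrist_force: [0.2, 0.4, -0.2]
grip_width: 0.064
```

```bash
python3 -c "
from h import *
print(now().round(4),robot.state()['time']); x,y,a=S['hex'];rows(now(),T(x,y,G['hex'],a),6)
c=eyes.camera('scene');save(c,'s1.png');cv2.imwrite('pics/s1c.png',cv2.resize(c['color'][60:210,240:400,::-1],None,fx=4,fy=4,interpolation=2))"
```

```text
[[-5.000e-04 -8.980e-01  4.400e-01  4.480e-01]
 [ 4.000e-04  4.400e-01  8.980e-01  2.697e-01]
 [-1.000e+00  7.000e-04  1.000e-04  1.703e-01]
 [ 0.000e+00  0.000e+00  0.000e+00  1.000e+00]] 2.5
6 rows of [2.05, 0.01, 0.01] [-0.02, 0.0, -0.01]
```

View pics/s1c.png

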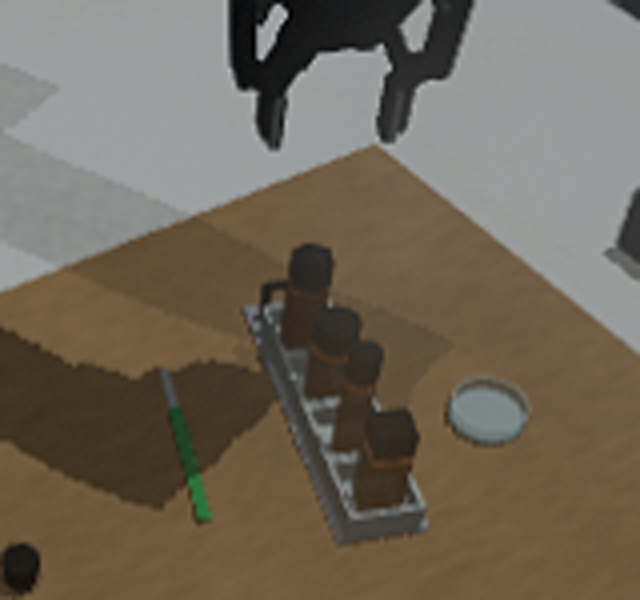

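The gripper straddles the hex container: the fingertips are at (272,145) and (392,140), above its cap at (312,265). I'll descend and grip.

Call:
servo_tool(
  plan=[
    [[2.5, 0, 0], [0, 0, 0]],
    [[2.5, 0, 0], [0, 0, 0]],
    [[2.5, 0, 0], [0, 0, 0]],
    [[2, 0, 0], [0, 0, 0]],
    [[1.5, 0, 0], [0, 0, 0]],
    [[1.3, 0, 0], [0, 0, 0]],
    [[0, 0, 0], [0, 0, 0]],
  ],
)

```text
time: 3.25
eef_pos: [0.4456, 0.2708, 0.0458]
tcp_rot: [-0.87, 1.393, 0.872]
wrist_force: [-0.9, 0.1, 0.2]
grip_width: 0.0638
```

Call:
servo_tool(
  plan=[
    [[0, 0, 0], [0, 0, 0]],
    [[0, 0, 0], [0, 0, 0]],
    [[0, 0, 0], [0, 0, 0]],
    [[0, 0, 0], [0, 0, 0]],
    [[0, 0, 0], [0, 0, 0]],
    [[0, 0, 0], [0, 0, 0]],
    [[0, 0, 0], [0, 0, 0]],
    [[0, 0, 0], [0, 0, 0]],
  ],
  jaw=0,
  newtons=30,
)

```text
time: 4.05
eef_pos: [0.4486, 0.2708, 0.0483]
tcp_rot: [-0.869, 1.388, 0.869]
wrist_force: [0.4, 0.8, 5.9]
grip_width: 0.0254
```

Call:
servo_tool(
  plan=[
    [[-1, 0, 0], [0, 0, 0]],
    [[-2, 0, 0], [0, 0, 0]],
    [[-2.5, 0, 0], [0, 0, 0]],
    [[-2.5, 0, 0], [0, 0, 0]],
    [[-2.5, 0, 0], [0, 0, 0]],
    [[-2, 0, 0], [0, 0, 0]],
    [[-1.5, 0, 0], [0, 0, 0]],
    [[0, 0, 0], [0, 0, 0]],
  ],
)

```text
time: 4.85
eef_pos: [0.449, 0.2708, 0.1898]
tcp_rot: [-0.869, 1.386, 0.868]
wrist_force: [0.3, 0.2, -0.2]
grip_width: 0.0256
```

Call:
servo_tool(
  plan=[
    [[0, -3.16, -0.82], [4.49, 0, 0]],
    [[0, -3.16, -0.82], [4.49, 0, 0]],
    [[0, -3.16, -0.82], [4.49, 0, 0]],
    [[0, -3.16, -0.82], [4.49, 0, 0]],
    [[0, -3.16, -0.82], [4.49, 0, 0]],
    [[0, -3.16, -0.82], [4.49, 0, 0]],
    [[0, -3.16, -0.82], [4.49, 0, 0]],
    [[0, -3.16, -0.82], [4.49, 0, 0]],
    [[0, -3.16, -0.82], [4.49, 0, 0]],
    [[0, -3.16, -0.82], [4.49, 0, 0]],
  ],
)

```text
time: 5.85
eef_pos: [0.6027, -0.0086, 0.1856]
tcp_rot: [-0.259, 1.558, 0.26]
wrist_force: [0.5, 0.4, -0.4]
grip_width: 0.0257
```

Call:
servo_tool(
  plan=[
    [[0, -3.16, -0.82], [4.49, 0, 0]],
    [[0, -3.16, -0.82], [4.49, 0, 0]],
    [[0, -3.16, -0.82], [4.49, 0, 0]],
    [[0, -3.16, -0.82], [4.49, 0, 0]],
    [[0, -3.16, -0.82], [4.49, 0, 0]],
    [[0, -3.16, -0.82], [4.49, 0, 0]],
    [[0, -3.16, -0.82], [4.49, 0, 0]],
    [[0, -3.16, -0.82], [4.49, 0, 0]],
    [[0, -3.16, -0.82], [4.49, 0, 0]],
    [[0, -3.16, -0.82], [4.49, 0, 0]],
  ],
)

```text
time: 6.85
eef_pos: [0.516, -0.3145, 0.1856]
tcp_rot: [0.356, 1.544, -0.355]
wrist_force: [0.6, -0.0, -1.0]
grip_width: 0.0256
```

Call:
servo_tool(
  plan=[
    [[0, 0, 0], [0, 0, 0]],
    [[0, 0, 0], [0, 0, 0]],
    [[0, 0, 0], [0, 0, 0]],
  ],
)

```text
time: 7.15
eef_pos: [0.5174, -0.3129, 0.1865]
tcp_rot: [0.353, 1.543, -0.351]
wrist_force: [-0.3, -0.7, -0.7]
grip_width: 0.0255
```

```bash
python3 -c "
from h import *
print(now().round(4)); x,y,a=C['hex'];rows(now(),T(x,y,.0455,a),8)
c=eyes.camera('scene');cv2.imwrite('pics/s2c.png',cv2.resize(c['color'][130:300,70:260,::-1],None,fx=3.5,fy=3.5,interpolation=2))"
```

```text
[[-1.100e-03  4.340e-01  9.009e-01  5.174e-01]
 [ 1.300e-03  9.009e-01 -4.340e-01 -3.129e-01]
 [-1.000e+00  7.000e-04 -1.500e-03  1.865e-01]
 [ 0.000e+00  0.000e+00  0.000e+00  1.000e+00]]
8 rows of [1.76, -0.01, -0.01] [0.01, -0.01, -0.0]
```

View pics/s2c.png

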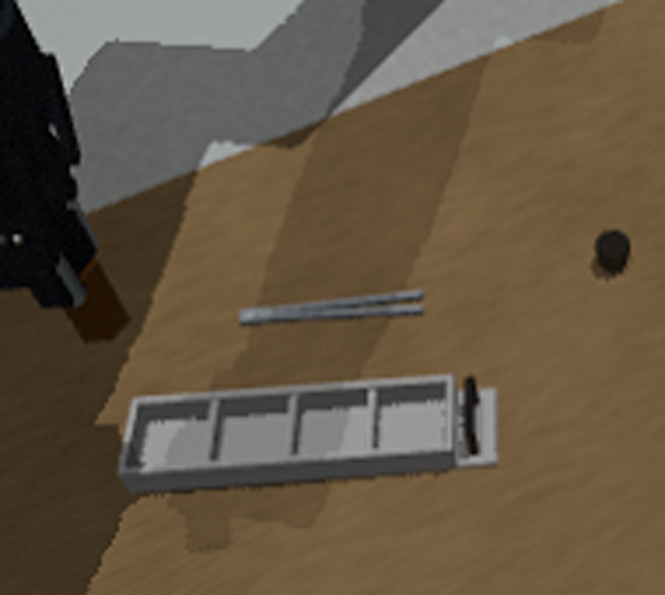

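The hex container hangs upright over the left cell: its bottom is at crop (103,325) and the cell at (175,440). I'll check that projection before lowering.

```bash
python3 -c "
from h import *
c=eyes.camera('scene')
f=lambda P:((proj(c,P)-[70,130])*3.5).round(0).tolist()
print('bottom',f([.5174,-.3129,.145]),'cells floor',f([(C[k][0],C[k][1],.005) for k in C]))"
```

```text
bottom [[101.0, 318.0]] cells floor [[176.0, 445.0], [255.0, 439.0], [334.0, 433.0], [413.0, 427.0]]
```

Call:
servo_tool(
  plan=[
    [[2.5, 0, 0], [0, 0, 0]],
    [[2.5, 0, 0], [0, 0, 0]],
    [[2.5, 0, 0], [0, 0, 0]],
    [[2.5, 0, 0], [0, 0, 0]],
    [[2, 0, 0], [0, 0, 0]],
    [[1, 0, 0], [0, 0, 0]],
    [[0.5, 0, 0], [0, 0, 0]],
    [[0.3, 0, 0], [0, 0, 0]],
    [[0.2, 0, 0], [0, 0, 0]],
    [[0, 0, 0], [0, 0, 0]],
  ],
)

```text
time: 8.25
eef_pos: [0.5181, -0.3141, 0.0481]
tcp_rot: [0.352, 1.541, -0.353]
wrist_force: [0.4, 0.5, -1.2]
grip_width: 0.0258
```

Call:
servo_tool(
  plan=[
    [[0.1, 0, 0], [0, 0, 0]],
    [[0.1, 0, 0], [0, 0, 0]],
    [[0, 0, 0], [0, 0, 0]],
  ],
)

```text
time: 8.55
eef_pos: [0.5176, -0.3139, 0.0455]
tcp_rot: [0.353, 1.542, -0.353]
wrist_force: [0.2, -0.4, -0.3]
grip_width: 0.0254
```

Call:
servo_tool(
  plan=[
    [[0.1, 0, 0], [0, 0, 0]],
    [[0, 0, 0], [0, 0, 0]],
  ],
)

```text
time: 8.75
eef_pos: [0.5177, -0.3139, 0.0453]
tcp_rot: [0.353, 1.541, -0.353]
wrist_force: [-0.5, 0.8, 5.0]
grip_width: 0.0252
```

Contact at 5 N, so I'll release and rise.

Call:
servo_tool(
  plan=[
    [[0, 0, 0], [0, 0, 0]],
    [[0, 0, 0], [0, 0, 0]],
    [[0, 0, 0], [0, 0, 0]],
    [[0, 0, 0], [0, 0, 0]],
    [[0, 0, 0], [0, 0, 0]],
  ],
  jaw=75,
)

```text
time: 9.25
eef_pos: [0.5175, -0.3137, 0.0442]
tcp_rot: [0.353, 1.542, -0.353]
wrist_force: [-0.2, -0.0, -0.6]
grip_width: 0.0639
```

Call:
servo_tool(
  plan=[
    [[-2, 0, 0], [0, 0, 0]],
    [[-2.5, 0, 0], [0, 0, 0]],
    [[-2.5, 0, 0], [0, 0, 0]],
    [[-2.5, 0, 0], [0, 0, 0]],
    [[-2.5, 0, 0], [0, 0, 0]],
    [[-1.2, 0, 0], [0, 0, 0]],
    [[0, 0, 0], [0, 0, 0]],
    [[0, 0, 0], [0, 0, 0]],
  ],
)

```text
time: 10.05
eef_pos: [0.5171, -0.3135, 0.1754]
tcp_rot: [0.353, 1.543, -0.353]
wrist_force: [0.1, -0.1, -0.5]
grip_width: 0.0642
```

```bash
python3 -c "
from h import *
x,y,a=S['wide'];rows(now(),T(x,y,.17,a),20)"
```

```text
20 rows of [0.03, 3.04, 0.87] [-4.59, -0.0, -0.0]
```

Call:
servo_tool(
  plan=[
    [[0.03, 3.04, 0.87], [-4.59, 0, 0]],
    [[0.03, 3.04, 0.87], [-4.59, 0, 0]],
    [[0.03, 3.04, 0.87], [-4.59, 0, 0]],
    [[0.03, 3.04, 0.87], [-4.59, 0, 0]],
    [[0.03, 3.04, 0.87], [-4.59, 0, 0]],
    [[0.03, 3.04, 0.87], [-4.59, 0, 0]],
    [[0.03, 3.04, 0.87], [-4.59, 0, 0]],
    [[0.03, 3.04, 0.87], [-4.59, 0, 0]],
    [[0.03, 3.04, 0.87], [-4.59, 0, 0]],
    [[0.03, 3.04, 0.87], [-4.59, 0, 0]],
  ],
)

```text
time: 11.05
eef_pos: [0.6273, -0.025, 0.1708]
tcp_rot: [-0.277, 1.556, 0.279]
wrist_force: [-0.0, 0.1, -0.9]
grip_width: 0.0644
```

Call:
servo_tool(
  plan=[
    [[0.03, 3.04, 0.87], [-4.59, 0, 0]],
    [[0.03, 3.04, 0.87], [-4.59, 0, 0]],
    [[0.03, 3.04, 0.87], [-4.59, 0, 0]],
    [[0.03, 3.04, 0.87], [-4.59, 0, 0]],
    [[0.03, 3.04, 0.87], [-4.59, 0, 0]],
    [[0.03, 3.04, 0.87], [-4.59, 0, 0]],
    [[0.03, 3.04, 0.87], [-4.59, 0, 0]],
    [[0.03, 3.04, 0.87], [-4.59, 0, 0]],
    [[0.03, 3.04, 0.87], [-4.59, 0, 0]],
    [[0.03, 3.04, 0.87], [-4.59, 0, 0]],
  ],
)

```text
time: 12.05
eef_pos: [0.4971, 0.2535, 0.168]
tcp_rot: [-0.898, 1.381, 0.899]
wrist_force: [-0.3, 0.1, 0.3]
grip_width: 0.0639
```

Call:
servo_tool(
  plan=[
    [[0, 0, 0], [0, 0, 0]],
    [[0, 0, 0], [0, 0, 0]],
    [[0, 0, 0], [0, 0, 0]],
  ],
)

```text
time: 12.35
eef_pos: [0.4991, 0.2524, 0.1693]
tcp_rot: [-0.895, 1.38, 0.895]
wrist_force: [-0.4, -0.1, 0.1]
grip_width: 0.0642
```

```bash
python3 -c "
from h import *
x,y,a=S['wide'];rows(now(),T(x,y,.042,a),1)
c=eyes.camera('scene');cv2.imwrite('pics/s3.png',cv2.resize(c['color'][100:300,80:380,::-1],None,fx=2.6,fy=2.6,interpolation=2))"
```

```text
1 rows of [12.73, -0.04, 0.06] [-0.03, -0.07, -0.04]
```

View pics/s3.png

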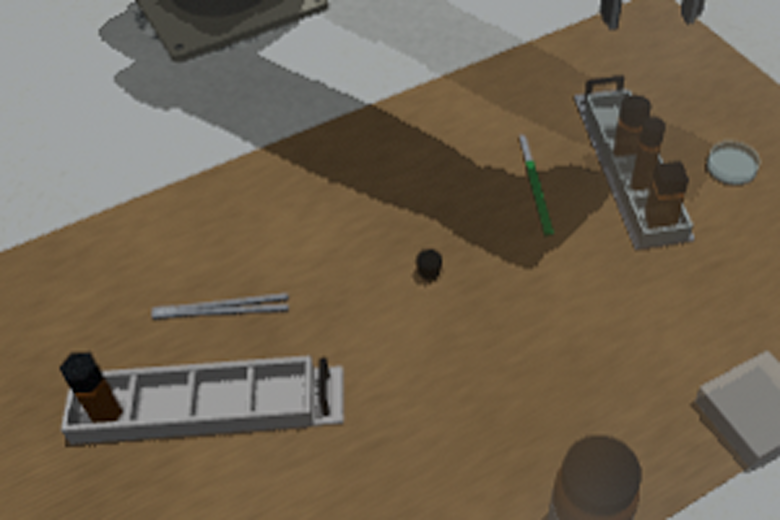

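The hex container stands in the left (far) cell at (95,390), and the other things are unmoved. Next is wide.

Call:
servo_tool(
  plan=[
    [[2.5, 0, 0], [0, 0, 0]],
    [[2.5, 0, 0], [0, 0, 0]],
    [[2.5, 0, 0], [0, 0, 0]],
    [[2.2, 0, 0], [0, 0, 0]],
    [[1.7, 0, 0], [0, 0, 0]],
    [[1.3, 0, 0], [0, 0, 0]],
    [[0, 0, 0], [0, 0, 0]],
    [[0, 0, 0], [0, 0, 0]],
  ],
)

```text
time: 13.2
eef_pos: [0.4997, 0.2527, 0.0435]
tcp_rot: [-0.895, 1.379, 0.895]
wrist_force: [-1.0, -0.1, -0.6]
grip_width: 0.0642
```

Call:
servo_tool(
  plan=[
    [[0, 0, 0], [0, 0, 0]],
    [[0, 0, 0], [0, 0, 0]],
    [[0, 0, 0], [0, 0, 0]],
    [[0, 0, 0], [0, 0, 0]],
    [[0, 0, 0], [0, 0, 0]],
    [[0, 0, 0], [0, 0, 0]],
    [[0, 0, 0], [0, 0, 0]],
    [[0, 0, 0], [0, 0, 0]],
  ],
  jaw=0,
)

```text
time: 14.0
eef_pos: [0.5002, 0.2534, 0.0444]
tcp_rot: [-0.896, 1.376, 0.895]
wrist_force: [-0.2, -0.0, 5.0]
grip_width: 0.0295
```

Call:
servo_tool(
  plan=[
    [[-1, 0, 0], [0, 0, 0]],
    [[-2, 0, 0], [0, 0, 0]],
    [[-2.5, 0, 0], [0, 0, 0]],
    [[-2.5, 0, 0], [0, 0, 0]],
    [[-2.5, 0, 0], [0, 0, 0]],
    [[-2.5, 0, 0], [0, 0, 0]],
    [[-1, 0, 0], [0, 0, 0]],
    [[0, 0, 0], [0, 0, 0]],
    [[0, 0, 0], [0, 0, 0]],
  ],
)

```text
time: 14.9
eef_pos: [0.4984, 0.2527, 0.1823]
tcp_rot: [-0.896, 1.38, 0.896]
wrist_force: [-0.1, -0.7, -1.1]
grip_width: 0.0294
```

```bash
python3 -c "
from h import *
x,y,a=C['wide'];rows(now(),T(x,y,.182,a),20)"
```

```text
20 rows of [0.0, -2.77, -0.9] [4.59, -0.01, 0.0]
```

Call:
servo_tool(
  plan=[
    [[0, -2.77, -0.9], [4.59, 0, 0]],
    [[0, -2.77, -0.9], [4.59, 0, 0]],
    [[0, -2.77, -0.9], [4.59, 0, 0]],
    [[0, -2.77, -0.9], [4.59, 0, 0]],
    [[0, -2.77, -0.9], [4.59, 0, 0]],
    [[0, -2.77, -0.9], [4.59, 0, 0]],
    [[0, -2.77, -0.9], [4.59, 0, 0]],
    [[0, -2.77, -0.9], [4.59, 0, 0]],
    [[0, -2.77, -0.9], [4.59, 0, 0]],
    [[0, -2.77, -0.9], [4.59, 0, 0]],
  ],
)

```text
time: 15.9
eef_pos: [0.6285, 0.0001, 0.1807]
tcp_rot: [-0.272, 1.557, 0.274]
wrist_force: [0.2, 0.8, -0.4]
grip_width: 0.0291
```

Call:
servo_tool(
  plan=[
    [[0, -2.77, -0.9], [4.59, 0, 0]],
    [[0, -2.77, -0.9], [4.59, 0, 0]],
    [[0, -2.77, -0.9], [4.59, 0, 0]],
    [[0, -2.77, -0.9], [4.59, 0, 0]],
    [[0, -2.77, -0.9], [4.59, 0, 0]],
    [[0, -2.77, -0.9], [4.59, 0, 0]],
    [[0, -2.77, -0.9], [4.59, 0, 0]],
    [[0, -2.77, -0.9], [4.59, 0, 0]],
    [[0, -2.77, -0.9], [4.59, 0, 0]],
    [[0, -2.77, -0.9], [4.59, 0, 0]],
  ],
)

```text
time: 16.9
eef_pos: [0.5376, -0.2681, 0.1808]
tcp_rot: [0.357, 1.545, -0.355]
wrist_force: [-0.3, -0.6, 0.0]
grip_width: 0.029
```

Call:
servo_tool(
  plan=[
    [[0, 0, 0], [0, 0, 0]],
    [[0, 0, 0], [0, 0, 0]],
    [[0, 0, 0], [0, 0, 0]],
  ],
)

```text
time: 17.2
eef_pos: [0.5392, -0.2669, 0.1821]
tcp_rot: [0.353, 1.544, -0.351]
wrist_force: [-0.3, 0.5, -0.8]
grip_width: 0.0292
```

```bash
python3 -c "
from h import *
x,y,a=C['wide'];rows(now(),T(x,y,.0435,a),1)"
```

```text
1 rows of [13.86, -0.17, 0.0] [0.09, -0.11, -0.04]
```

Call:
servo_tool(
  plan=[
    [[2.5, -0.1, 0], [0, 0, 0]],
    [[2.5, 0, 0], [0, 0, 0]],
    [[2.5, 0, 0], [0, 0, 0]],
    [[2.5, 0, 0], [0, 0, 0]],
    [[2, 0, 0], [0, 0, 0]],
    [[1, 0, 0], [0, 0, 0]],
    [[0.5, 0, 0], [0, 0, 0]],
    [[0.3, 0, 0], [0, 0, 0]],
    [[0.1, 0, 0], [0, 0, 0]],
    [[0, 0, 0], [0, 0, 0]],
  ],
)

```text
time: 18.2
eef_pos: [0.5397, -0.2691, 0.0452]
tcp_rot: [0.352, 1.54, -0.353]
wrist_force: [0.6, 0.6, -1.5]
grip_width: 0.0289
```

Call:
servo_tool(
  plan=[
    [[0.1, 0, 0], [0, 0, 0]],
    [[0, 0, 0], [0, 0, 0]],
  ],
)

```text
time: 18.4
eef_pos: [0.5393, -0.2689, 0.0438]
tcp_rot: [0.353, 1.541, -0.353]
wrist_force: [0.2, -0.2, -0.7]
grip_width: 0.029
```

Call:
servo_tool(
  plan=[
    [[0.1, 0, 0], [0, 0, 0]],
    [[0, 0, 0], [0, 0, 0]],
  ],
)

```text
time: 18.6
eef_pos: [0.5389, -0.2687, 0.0423]
tcp_rot: [0.353, 1.542, -0.353]
wrist_force: [0.8, 0.4, -1.0]
grip_width: 0.0291
```

Call:
servo_tool(
  plan=[
    [[0.1, 0, 0], [0, 0, 0]],
    [[0, 0, 0], [0, 0, 0]],
  ],
)

```text
time: 18.8
eef_pos: [0.5391, -0.2688, 0.0415]
tcp_rot: [0.353, 1.542, -0.353]
wrist_force: [-0.7, 0.5, 1.3]
grip_width: 0.0292
```

Call:
servo_tool(
  plan=[
    [[0, 0, 0], [0, 0, 0]],
    [[0, 0, 0], [0, 0, 0]],
    [[0, 0, 0], [0, 0, 0]],
    [[0, 0, 0], [0, 0, 0]],
    [[0, 0, 0], [0, 0, 0]],
  ],
  jaw=75,
)

```text
time: 19.3
eef_pos: [0.539, -0.2687, 0.0413]
tcp_rot: [0.353, 1.542, -0.353]
wrist_force: [-0.6, -0.1, 0.6]
grip_width: 0.0645
```

Call:
servo_tool(
  plan=[
    [[-2, 0, 0], [0, 0, 0]],
    [[-2.5, 0, 0], [0, 0, 0]],
    [[-2.5, 0, 0], [0, 0, 0]],
    [[-2.5, 0, 0], [0, 0, 0]],
    [[-2.5, 0, 0], [0, 0, 0]],
    [[-1.8, 0, 0], [0, 0, 0]],
    [[0, 0, 0], [0, 0, 0]],
    [[0, 0, 0], [0, 0, 0]],
  ],
)

```text
time: 20.1
eef_pos: [0.539, -0.2687, 0.1792]
tcp_rot: [0.353, 1.541, -0.353]
wrist_force: [-0.2, -0.3, -0.8]
grip_width: 0.0641
```

```bash
python3 -c "
from h import *
x,y,a=S['slim'];rows(now(),T(x,y,.178,a),20)"
```

```text
20 rows of [0.01, 2.66, 0.9] [-4.59, 0.0, 0.0]
```

Call:
servo_tool(
  plan=[
    [[0.01, 2.66, 0.9], [-4.59, 0, 0]],
    [[0.01, 2.66, 0.9], [-4.59, 0, 0]],
    [[0.01, 2.66, 0.9], [-4.59, 0, 0]],
    [[0.01, 2.66, 0.9], [-4.59, 0, 0]],
    [[0.01, 2.66, 0.9], [-4.59, 0, 0]],
    [[0.01, 2.66, 0.9], [-4.59, 0, 0]],
    [[0.01, 2.66, 0.9], [-4.59, 0, 0]],
    [[0.01, 2.66, 0.9], [-4.59, 0, 0]],
    [[0.01, 2.66, 0.9], [-4.59, 0, 0]],
    [[0.01, 2.66, 0.9], [-4.59, 0, 0]],
  ],
)

```text
time: 21.1
eef_pos: [0.6484, -0.0173, 0.1757]
tcp_rot: [-0.277, 1.556, 0.279]
wrist_force: [0.5, 0.2, 0.2]
grip_width: 0.064
```

Call:
servo_tool(
  plan=[
    [[0.01, 2.66, 0.9], [-4.59, 0, 0]],
    [[0.01, 2.66, 0.9], [-4.59, 0, 0]],
    [[0.01, 2.66, 0.9], [-4.59, 0, 0]],
    [[0.01, 2.66, 0.9], [-4.59, 0, 0]],
    [[0.01, 2.66, 0.9], [-4.59, 0, 0]],
    [[0.01, 2.66, 0.9], [-4.59, 0, 0]],
    [[0.01, 2.66, 0.9], [-4.59, 0, 0]],
    [[0.01, 2.66, 0.9], [-4.59, 0, 0]],
    [[0.01, 2.66, 0.9], [-4.59, 0, 0]],
    [[0.01, 2.66, 0.9], [-4.59, 0, 0]],
  ],
)

```text
time: 22.1
eef_pos: [0.5447, 0.2354, 0.1749]
tcp_rot: [-0.898, 1.381, 0.9]
wrist_force: [-0.8, 0.3, 0.3]
grip_width: 0.0639
```

Call:
servo_tool(
  plan=[
    [[0, 0, 0], [0, 0, 0]],
    [[0, 0, 0], [0, 0, 0]],
    [[0, 0, 0], [0, 0, 0]],
  ],
)

```text
time: 22.4
eef_pos: [0.5466, 0.2342, 0.1763]
tcp_rot: [-0.895, 1.38, 0.895]
wrist_force: [0.7, -0.2, 0.6]
grip_width: 0.0642
```

```bash
python3 -c "
from h import *
x,y,a=S['slim'];rows(now(),T(x,y,.056,a),1)
c=eyes.camera('scene');cv2.imwrite('pics/s4.png',cv2.resize(c['color'][100:300,80:380,::-1],None,fx=2.6,fy=2.6,interpolation=2))"
```

```text
1 rows of [12.03, 0.11, 0.06] [-0.04, -0.06, -0.04]
```

View pics/s4.png

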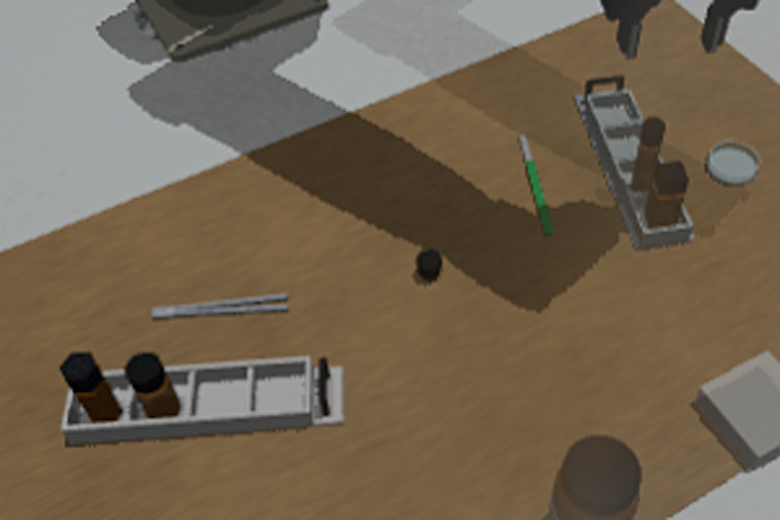

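Hex (95,390) and wide (155,385) both stand in their cells. Next is slim.

Call:
servo_tool(
  plan=[
    [[2.5, 0.1, 0], [0, 0, 0]],
    [[2.5, 0, 0], [0, 0, 0]],
    [[2.5, 0, 0], [0, 0, 0]],
    [[2, 0, 0], [0, 0, 0]],
    [[1.5, 0, 0], [0, 0, 0]],
    [[1, 0, 0], [0, 0, 0]],
    [[0, 0, 0], [0, 0, 0]],
    [[0, 0, 0], [0, 0, 0]],
  ],
)

```text
time: 23.25
eef_pos: [0.5463, 0.2353, 0.0578]
tcp_rot: [-0.895, 1.378, 0.895]
wrist_force: [-0.4, -0.5, 0.2]
grip_width: 0.0635
```

Call:
servo_tool(
  plan=[
    [[0, 0, 0], [0, 0, 0]],
    [[0, 0, 0], [0, 0, 0]],
    [[0, 0, 0], [0, 0, 0]],
    [[0, 0, 0], [0, 0, 0]],
    [[0, 0, 0], [0, 0, 0]],
    [[0, 0, 0], [0, 0, 0]],
    [[0, 0, 0], [0, 0, 0]],
    [[0, 0, 0], [0, 0, 0]],
  ],
  jaw=0,
)

```text
time: 24.05
eef_pos: [0.5462, 0.2355, 0.058]
tcp_rot: [-0.896, 1.377, 0.895]
wrist_force: [-0.5, 0.2, 6.0]
grip_width: 0.0206
```

Call:
servo_tool(
  plan=[
    [[-1, 0, 0], [0, 0, 0]],
    [[-2, 0, 0], [0, 0, 0]],
    [[-2.5, 0, 0], [0, 0, 0]],
    [[-2.5, 0, 0], [0, 0, 0]],
    [[-2.5, 0, 0], [0, 0, 0]],
    [[-2.5, 0, 0], [0, 0, 0]],
    [[-1, 0, 0], [0, 0, 0]],
    [[0, 0, 0], [0, 0, 0]],
    [[0, 0, 0], [0, 0, 0]],
  ],
)

```text
time: 24.95
eef_pos: [0.545, 0.235, 0.1962]
tcp_rot: [-0.895, 1.38, 0.896]
wrist_force: [0.3, -0.0, -1.1]
grip_width: 0.0201
```

```bash
python3 -c "
from h import *
x,y,a=C['slim'];rows(now(),T(x,y,now()[2,3],a),20)"
```

```text
20 rows of [-0.0, -2.39, -0.9] [4.59, -0.01, -0.0]
```

Call:
servo_tool(
  plan=[
    [[0, -2.39, -0.9], [4.59, 0, 0]],
    [[0, -2.39, -0.9], [4.59, 0, 0]],
    [[0, -2.39, -0.9], [4.59, 0, 0]],
    [[0, -2.39, -0.9], [4.59, 0, 0]],
    [[0, -2.39, -0.9], [4.59, 0, 0]],
    [[0, -2.39, -0.9], [4.59, 0, 0]],
    [[0, -2.39, -0.9], [4.59, 0, 0]],
    [[0, -2.39, -0.9], [4.59, 0, 0]],
    [[0, -2.39, -0.9], [4.59, 0, 0]],
    [[0, -2.39, -0.9], [4.59, 0, 0]],
  ],
)

```text
time: 25.95
eef_pos: [0.6486, 0.0085, 0.1946]
tcp_rot: [-0.272, 1.558, 0.274]
wrist_force: [0.1, 0.6, -0.4]
grip_width: 0.0203
```

Call:
servo_tool(
  plan=[
    [[0, -2.39, -0.9], [4.59, 0, 0]],
    [[0, -2.39, -0.9], [4.59, 0, 0]],
    [[0, -2.39, -0.9], [4.59, 0, 0]],
    [[0, -2.39, -0.9], [4.59, 0, 0]],
    [[0, -2.39, -0.9], [4.59, 0, 0]],
    [[0, -2.39, -0.9], [4.59, 0, 0]],
    [[0, -2.39, -0.9], [4.59, 0, 0]],
    [[0, -2.39, -0.9], [4.59, 0, 0]],
    [[0, -2.39, -0.9], [4.59, 0, 0]],
    [[0, -2.39, -0.9], [4.59, 0, 0]],
  ],
)

```text
time: 26.95
eef_pos: [0.5581, -0.2228, 0.1948]
tcp_rot: [0.356, 1.545, -0.355]
wrist_force: [0.3, -0.3, -1.1]
grip_width: 0.0201
```

Call:
servo_tool(
  plan=[
    [[0, 0, 0], [0, 0, 0]],
    [[0, 0, 0], [0, 0, 0]],
    [[0, 0, 0], [0, 0, 0]],
  ],
)

```text
time: 27.25
eef_pos: [0.5598, -0.2217, 0.1962]
tcp_rot: [0.353, 1.544, -0.351]
wrist_force: [-0.3, 0.2, -1.4]
grip_width: 0.0199
```

```bash
python3 -c "
from h import *
x,y,a=C['slim'];rows(now(),T(x,y,.0555,a),1)"
```

```text
1 rows of [14.07, -0.12, 0.1] [0.09, -0.1, -0.03]
```

Call:
servo_tool(
  plan=[
    [[2.5, -0.1, 0], [0, 0, 0]],
    [[2.5, 0, 0], [0, 0, 0]],
    [[2.5, 0, 0], [0, 0, 0]],
    [[2.5, 0, 0], [0, 0, 0]],
    [[2, 0, 0], [0, 0, 0]],
    [[1, 0, 0], [0, 0, 0]],
    [[0.5, 0, 0], [0, 0, 0]],
    [[0.3, 0, 0], [0, 0, 0]],
    [[0.1, 0, 0], [0, 0, 0]],
    [[0, 0, 0], [0, 0, 0]],
  ],
)

```text
time: 28.25
eef_pos: [0.5602, -0.2237, 0.0592]
tcp_rot: [0.352, 1.54, -0.353]
wrist_force: [0.6, 0.1, -0.6]
grip_width: 0.0202
```

Call:
servo_tool(
  plan=[
    [[0.1, 0, 0], [0, 0, 0]],
    [[0.1, 0, 0], [0, 0, 0]],
    [[0, 0, 0], [0, 0, 0]],
  ],
)

```text
time: 28.55
eef_pos: [0.5595, -0.2235, 0.0565]
tcp_rot: [0.353, 1.542, -0.353]
wrist_force: [-0.5, 0.2, -0.2]
grip_width: 0.0199
```

Call:
servo_tool(
  plan=[
    [[0.1, 0, 0], [0, 0, 0]],
    [[0, 0, 0], [0, 0, 0]],
  ],
)

```text
time: 28.75
eef_pos: [0.5593, -0.2234, 0.0552]
tcp_rot: [0.353, 1.542, -0.353]
wrist_force: [-0.1, -0.1, 0.5]
grip_width: 0.02
```

Call:
servo_tool(
  plan=[
    [[0.1, 0, 0], [0, 0, 0]],
    [[0, 0, 0], [0, 0, 0]],
  ],
)

```text
time: 28.95
eef_pos: [0.5596, -0.2235, 0.055]
tcp_rot: [0.353, 1.542, -0.353]
wrist_force: [-2.1, 0.8, 4.5]
grip_width: 0.0203
```

Call:
servo_tool(
  plan=[
    [[0, 0, 0], [0, 0, 0]],
    [[0, 0, 0], [0, 0, 0]],
    [[0, 0, 0], [0, 0, 0]],
    [[0, 0, 0], [0, 0, 0]],
    [[0, 0, 0], [0, 0, 0]],
  ],
  jaw=75,
)

```text
time: 29.45
eef_pos: [0.5594, -0.2234, 0.0541]
tcp_rot: [0.353, 1.542, -0.353]
wrist_force: [0.1, 1.1, 0.2]
grip_width: 0.0643
```

Call:
servo_tool(
  plan=[
    [[-2, 0, 0], [0, 0, 0]],
    [[-2.5, 0, 0], [0, 0, 0]],
    [[-2.5, 0, 0], [0, 0, 0]],
    [[-2.5, 0, 0], [0, 0, 0]],
    [[-2, 0, 0], [0, 0, 0]],
    [[-1, 0, 0], [0, 0, 0]],
    [[0, 0, 0], [0, 0, 0]],
    [[0, 0, 0], [0, 0, 0]],
  ],
)

```text
time: 30.25
eef_pos: [0.559, -0.2232, 0.1784]
tcp_rot: [0.353, 1.543, -0.353]
wrist_force: [0.3, 0.4, 0.2]
grip_width: 0.0642
```

```bash
python3 -c "
from h import *
x,y,a=S['square'];rows(now(),T(x,y,.17,a),20)"
```

```text
20 rows of [0.04, 2.3, 0.94] [-4.59, -0.0, -0.0]
```

Call:
servo_tool(
  plan=[
    [[0.04, 2.3, 0.94], [-4.59, 0, 0]],
    [[0.04, 2.3, 0.94], [-4.59, 0, 0]],
    [[0.04, 2.3, 0.94], [-4.59, 0, 0]],
    [[0.04, 2.3, 0.94], [-4.59, 0, 0]],
    [[0.04, 2.3, 0.94], [-4.59, 0, 0]],
    [[0.04, 2.3, 0.94], [-4.59, 0, 0]],
    [[0.04, 2.3, 0.94], [-4.59, 0, 0]],
    [[0.04, 2.3, 0.94], [-4.59, 0, 0]],
    [[0.04, 2.3, 0.94], [-4.59, 0, 0]],
    [[0.04, 2.3, 0.94], [-4.59, 0, 0]],
  ],
)

```text
time: 31.25
eef_pos: [0.6698, -0.0074, 0.1729]
tcp_rot: [-0.277, 1.556, 0.279]
wrist_force: [0.3, 0.3, 0.0]
grip_width: 0.064
```

Call:
servo_tool(
  plan=[
    [[0.04, 2.3, 0.94], [-4.59, 0, 0]],
    [[0.04, 2.3, 0.94], [-4.59, 0, 0]],
    [[0.04, 2.3, 0.94], [-4.59, 0, 0]],
    [[0.04, 2.3, 0.94], [-4.59, 0, 0]],
    [[0.04, 2.3, 0.94], [-4.59, 0, 0]],
    [[0.04, 2.3, 0.94], [-4.59, 0, 0]],
    [[0.04, 2.3, 0.94], [-4.59, 0, 0]],
    [[0.04, 2.3, 0.94], [-4.59, 0, 0]],
    [[0.04, 2.3, 0.94], [-4.59, 0, 0]],
    [[0.04, 2.3, 0.94], [-4.59, 0, 0]],
  ],
)

```text
time: 32.25
eef_pos: [0.592, 0.2215, 0.169]
tcp_rot: [-0.898, 1.381, 0.9]
wrist_force: [0.3, 0.0, 0.2]
grip_width: 0.0642
```

Call:
servo_tool(
  plan=[
    [[0, 0, 0], [0, 0, 0]],
    [[0, 0, 0], [0, 0, 0]],
    [[0, 0, 0], [0, 0, 0]],
  ],
)

```text
time: 32.55
eef_pos: [0.5938, 0.2202, 0.1704]
tcp_rot: [-0.895, 1.38, 0.895]
wrist_force: [0.1, -0.5, -0.5]
grip_width: 0.0641
```

```bash
python3 -c "
from h import *
x,y,a=S['square'];rows(now(),T(x,y,.044,a),1)
c=eyes.camera('scene');cv2.imwrite('pics/s5.png',cv2.resize(c['color'][100:300,80:380,::-1],None,fx=2.6,fy=2.6,interpolation=2))"
```

```text
1 rows of [12.64, 0.07, 0.05] [-0.05, -0.06, -0.03]
```

View pics/s5.png

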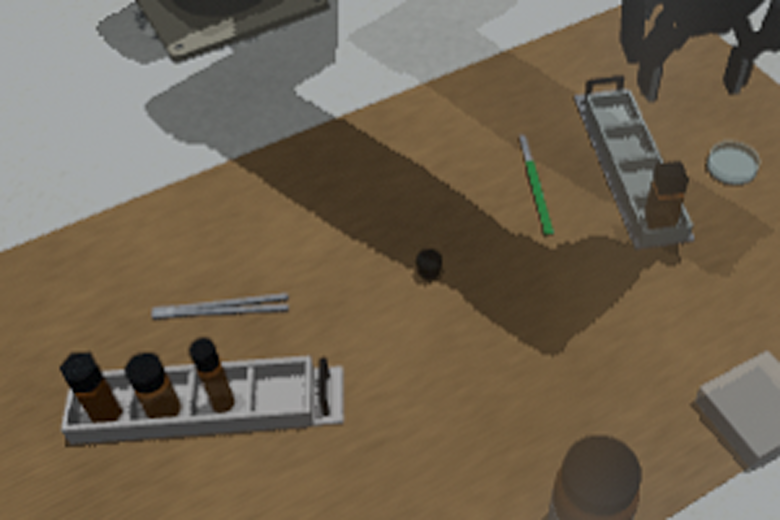

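Three containers stand upright in the rack, with slim at (213,375). The last one is square.

Call:
servo_tool(
  plan=[
    [[2.5, 0.05, 0], [0, 0, 0]],
    [[2.5, 0, 0], [0, 0, 0]],
    [[2.5, 0, 0], [0, 0, 0]],
    [[2.1, 0, 0], [0, 0, 0]],
    [[1.8, 0, 0], [0, 0, 0]],
    [[1.2, 0, 0], [0, 0, 0]],
    [[0, 0, 0], [0, 0, 0]],
    [[0, 0, 0], [0, 0, 0]],
  ],
)

```text
time: 33.4
eef_pos: [0.5938, 0.2208, 0.0456]
tcp_rot: [-0.895, 1.378, 0.895]
wrist_force: [0.0, 0.3, -0.8]
grip_width: 0.0641
```

Call:
servo_tool(
  plan=[
    [[0, 0, 0], [0, 0, 0]],
    [[0, 0, 0], [0, 0, 0]],
    [[0, 0, 0], [0, 0, 0]],
    [[0, 0, 0], [0, 0, 0]],
    [[0, 0, 0], [0, 0, 0]],
    [[0, 0, 0], [0, 0, 0]],
    [[0, 0, 0], [0, 0, 0]],
    [[0, 0, 0], [0, 0, 0]],
  ],
  jaw=0,
)

```text
time: 34.2
eef_pos: [0.5939, 0.2213, 0.0462]
tcp_rot: [-0.896, 1.377, 0.895]
wrist_force: [0.0, 0.2, 4.9]
grip_width: 0.0247
```

Call:
servo_tool(
  plan=[
    [[-1, 0, 0], [0, 0, 0]],
    [[-2, 0, 0], [0, 0, 0]],
    [[-2.5, 0, 0], [0, 0, 0]],
    [[-2.5, 0, 0], [0, 0, 0]],
    [[-2.5, 0, 0], [0, 0, 0]],
    [[-2.5, 0, 0], [0, 0, 0]],
    [[-1, 0, 0], [0, 0, 0]],
    [[0, 0, 0], [0, 0, 0]],
    [[0, 0, 0], [0, 0, 0]],
  ],
)

```text
time: 35.1
eef_pos: [0.5925, 0.2209, 0.1842]
tcp_rot: [-0.895, 1.38, 0.896]
wrist_force: [0.7, -0.1, -1.4]
grip_width: 0.0242
```

```bash
python3 -c "
from h import *
x,y,a=C['square'];rows(now(),T(x,y,now()[2,3],a),20)"
```

```text
20 rows of [-0.0, -2.03, -0.9] [4.59, -0.01, -0.0]
```

Call:
servo_tool(
  plan=[
    [[0, -2.03, -0.9], [4.59, 0, 0]],
    [[0, -2.03, -0.9], [4.59, 0, 0]],
    [[0, -2.03, -0.9], [4.59, 0, 0]],
    [[0, -2.03, -0.9], [4.59, 0, 0]],
    [[0, -2.03, -0.9], [4.59, 0, 0]],
    [[0, -2.03, -0.9], [4.59, 0, 0]],
    [[0, -2.03, -0.9], [4.59, 0, 0]],
    [[0, -2.03, -0.9], [4.59, 0, 0]],
    [[0, -2.03, -0.9], [4.59, 0, 0]],
    [[0, -2.03, -0.9], [4.59, 0, 0]],
  ],
)

```text
time: 36.1
eef_pos: [0.6711, 0.019, 0.1825]
tcp_rot: [-0.272, 1.558, 0.274]
wrist_force: [-0.1, -0.7, -1.0]
grip_width: 0.0244
```

Call:
servo_tool(
  plan=[
    [[0, -2.03, -0.9], [4.59, 0, 0]],
    [[0, -2.03, -0.9], [4.59, 0, 0]],
    [[0, -2.03, -0.9], [4.59, 0, 0]],
    [[0, -2.03, -0.9], [4.59, 0, 0]],
    [[0, -2.03, -0.9], [4.59, 0, 0]],
    [[0, -2.03, -0.9], [4.59, 0, 0]],
    [[0, -2.03, -0.9], [4.59, 0, 0]],
    [[0, -2.03, -0.9], [4.59, 0, 0]],
    [[0, -2.03, -0.9], [4.59, 0, 0]],
    [[0, -2.03, -0.9], [4.59, 0, 0]],
  ],
)

```text
time: 37.1
eef_pos: [0.581, -0.1773, 0.1828]
tcp_rot: [0.356, 1.545, -0.355]
wrist_force: [0.1, -0.8, 0.1]
grip_width: 0.0243
```

Call:
servo_tool(
  plan=[
    [[0, 0, 0], [0, 0, 0]],
    [[0, 0, 0], [0, 0, 0]],
    [[0, 0, 0], [0, 0, 0]],
  ],
)

```text
time: 37.4
eef_pos: [0.5828, -0.1763, 0.1843]
tcp_rot: [0.352, 1.543, -0.351]
wrist_force: [-0.3, -0.4, -1.1]
grip_width: 0.0245
```

```bash
python3 -c "
from h import *
x,y,a=C['square'];rows(now(),T(x,y,.0435,a),1)"
```

```text
1 rows of [14.08, -0.21, 0.0] [0.1, -0.08, -0.02]
```

Call:
servo_tool(
  plan=[
    [[2.5, -0.1, 0], [0, 0, 0]],
    [[2.5, 0, 0], [0, 0, 0]],
    [[2.5, 0, 0], [0, 0, 0]],
    [[2.5, 0, 0], [0, 0, 0]],
    [[2, 0, 0], [0, 0, 0]],
    [[1, 0, 0], [0, 0, 0]],
    [[0.5, 0, 0], [0, 0, 0]],
    [[0.3, 0, 0], [0, 0, 0]],
    [[0.1, 0, 0], [0, 0, 0]],
    [[0, 0, 0], [0, 0, 0]],
  ],
)

```text
time: 38.4
eef_pos: [0.5832, -0.1782, 0.0472]
tcp_rot: [0.352, 1.54, -0.353]
wrist_force: [0.8, 0.8, -0.4]
grip_width: 0.0248
```

Call:
servo_tool(
  plan=[
    [[0.1, 0, 0], [0, 0, 0]],
    [[0.1, 0, 0], [0, 0, 0]],
    [[0, 0, 0], [0, 0, 0]],
  ],
)

```text
time: 38.7
eef_pos: [0.5824, -0.178, 0.0445]
tcp_rot: [0.353, 1.542, -0.353]
wrist_force: [-0.7, -0.1, -0.6]
grip_width: 0.0247
```

Call:
servo_tool(
  plan=[
    [[0.1, 0, 0], [0, 0, 0]],
    [[0, 0, 0], [0, 0, 0]],
  ],
)

```text
time: 38.9
eef_pos: [0.5823, -0.1779, 0.0432]
tcp_rot: [0.353, 1.542, -0.353]
wrist_force: [-0.4, 1.1, -0.1]
grip_width: 0.0242
```

Call:
servo_tool(
  plan=[
    [[0.1, 0, 0], [0, 0, 0]],
    [[0, 0, 0], [0, 0, 0]],
  ],
)

```text
time: 39.1
eef_pos: [0.5824, -0.1779, 0.0431]
tcp_rot: [0.353, 1.542, -0.353]
wrist_force: [-1.9, 0.7, 3.8]
grip_width: 0.0248
```

Call:
servo_tool(
  plan=[
    [[0, 0, 0], [0, 0, 0]],
    [[0, 0, 0], [0, 0, 0]],
    [[0, 0, 0], [0, 0, 0]],
    [[0, 0, 0], [0, 0, 0]],
    [[0, 0, 0], [0, 0, 0]],
  ],
  jaw=75,
)

```text
time: 39.6
eef_pos: [0.5824, -0.1779, 0.0422]
tcp_rot: [0.353, 1.542, -0.353]
wrist_force: [0.3, -0.5, -0.1]
grip_width: 0.0643
```

Call:
servo_tool(
  plan=[
    [[-2, 0, 0], [0, 0, 0]],
    [[-2.5, 0, 0], [0, 0, 0]],
    [[-2.5, 0, 0], [0, 0, 0]],
    [[-2.5, 0, 0], [0, 0, 0]],
    [[-2.5, 0, 0], [0, 0, 0]],
    [[-2, 0, 0], [0, 0, 0]],
    [[-1, 0, 0], [0, 0, 0]],
    [[0, 0, 0], [0, 0, 0]],
  ],
)

```text
time: 40.4
eef_pos: [0.5835, -0.1784, 0.194]
tcp_rot: [0.352, 1.539, -0.353]
wrist_force: [0.2, -0.3, -0.3]
grip_width: 0.0639
```

Call:
servo_tool(
  plan=[
    [[0, 3, 0], [0, 0, 0]],
    [[0, 4, 0], [0, 0, 0]],
    [[0, 4, 0], [0, 0, 0]],
    [[0, 4, 0], [0, 0, 0]],
    [[0, 3, 0], [0, 0, 0]],
    [[0, 2, 0], [0, 0, 0]],
    [[0, 0, 0], [0, 0, 0]],
    [[0, 0, 0], [0, 0, 0]],
  ],
)

```text
time: 41.2
eef_pos: [0.6687, 0.002, 0.1912]
tcp_rot: [0.352, 1.544, -0.353]
wrist_force: [-0.1, -0.4, 0.3]
grip_width: 0.064
```

```bash
python3 -c "
from h import *
c=eyes.camera('scene');t=eyes.camera('top')
a=cv2.resize(c['color'][190:290,80:230,::-1],(750,500),interpolation=2)
H=dict(hex=.076,wide=.068,slim=.086,square=.072)
for k in C:
    for z in(.005,.005+H[k]):
        p=((proj(c,[C[k][0],C[k][1],z])[0]-[80,190])*5).astype(int); cv2.circle(a,tuple(int(v) for v in p),3,(0,0,255),-1)
cv2.imwrite('pics/end1.png',a)
cv2.imwrite('pics/end2.png',cv2.resize(t['color'][135:265,80:430,::-1],None,fx=2.2,fy=2.2,interpolation=2))
print(robot.state()['time'])"
```

```text
41.3
```

View pics/end1.png

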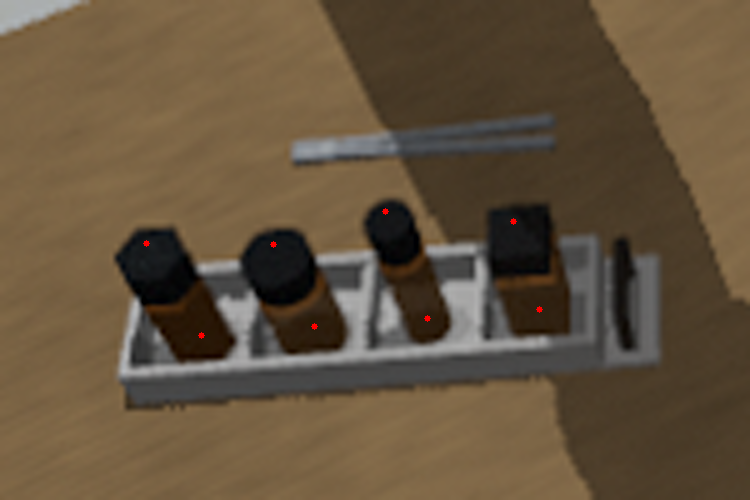

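View pics/end2.png

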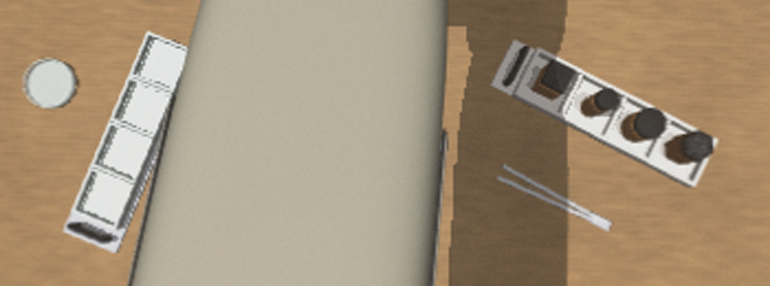

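Every container stands upright. The predicted axis points fall on the base and the cap-top centre of each: hex (147,243), wide (273,244), slim (386,211) and square (514,221). The rack order, starting from its loop, is square, slim, wide, hex. All four seats are empty.

```bash
python3 -c "
from rig import sign_off; print(sign_off())"
```

```text
the job is handed in; nothing more can be done
None
```

All four containers are in the rack in reverse order, and the job is handed in. From the rack's loop outward they stand square, slim, wide, hex. I lowered each one until the wrist felt the cell floor (1 to 5 N), then released it.

- **Final pictures (41 s):** All four stand upright in their own cells, within a few millimetres of the predicted axes, and the seats on the rail are empty.
- **Bystanders:** The tweezers and dish look unmoved. The arm hid the scalpel and stopper from the last top view. The scene picture at about 33 s shows both in place, and later moves passed well above them.
- **Small disagreement:** Contact came about 2 to 4 mm lower than the grip height, a little more than the 2 mm expected in some cases. I put that down to arm sag and sensor noise. No check failed.

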